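Stow the pill fob and wedge the dovetail lid shut

TASK

Lay the aluminium pill fob down inside the open end of the wooden box (do not drop it in), then push the box's dovetailed sliding lid along its tapered way until it is fully home and wedged tight. Leave the other things on the nightstand where they are.

Things in the scene. Friction and masses are not known exactly. Their poses are not given: they have to be found in the camera images.
- box: Dark-wood box, cork floor, fixed; 190 mm long, 134 mm wide at the -x end, 114 at the +x end. Origin: centre of underside; +x: way the lid closes. Floor top z 6; end walls (8 thick) and side ledges end at z 36, the lid slides on them. Clear width between ledges 74 mm at +x, 94 at -x. Undercut rails above (to z 50) converge 3 degrees a side to +x and hold the lid down. Only the +x end is uncovered.
- far_end (a point): Middle of the outer top edge of the box's +x end wall, 36 mm up. The opening for the fob runs from 8 mm inside this (inner wall face) back to the lid's leading edge, 54 to 67 mm at the start; the fob goes in there lying along the box's x.
- lid: Light-wood dovetailed lid, 202 mm long, 10 thick, 0.2 kg, loose in the rails, tapered alike. Origin on its underside, 107 mm from its wide tail (-x), 95 from its narrow tip; axes as the box's. Starts 62 to 75 mm open (origin at box x -62 to -75), tail overhanging. Slides freely with 1 to 2 N; no end stop: at box x 0 both sides meet the rails at once and a firm push (10 to 15 N) there jams it, hardly moving on; it stays jammed.
- lid_tip (a point): Middle of the lower edge of the lid's narrow leading end; flush with far_end (over the end wall) when the lid is home.
- lid_tail (a point): Middle of the push face at the lid's tail, 12 mm above its underside. A dark ridge (12 mm along x, 60 wide, 14 tall) stands on the tail, its rear in line with the tail's, so the push face spans 36 to 60 mm above the nightstand. When home it is still 12 mm beyond the box's -x end.
- fob: Aluminium octagonal pill fob, 18 mm across flats, 44 mm long, with dark bands, about 35 g, lying on a flat on the nightstand. Origin at its middle (9 mm above what it lies on); x along its length.
- organizer: Navy seven-day pill organizer with clear lids, 36 x 168 x 25 mm; leave alone. Origin under its centre, long side along y.
- saucer: White ceramic saucer, 130 mm across, 18 mm tall; leave alone. Origin under its centre.
- tumbler: Green plastic tumbler upside down, 76 mm across, 90 mm tall; leave alone. Origin under its centre.
- clock: White alarm clock, 50 x 100 x 67 mm; leave alone. Origin under its centre.
- glasses_case: Blue glasses case, 60 x 160 x 36 mm; leave alone. Origin under its centre, long side along y.
There are look-alikes about, which are no part of the job. Of the things that look like the fob, take the one that is farthest from the robot's base at the start. Of the things that look like the lid, the larger one is meant.

How it is judged (in metres and radians):
On the way, in this order (a step that is already met when the one before it is completed fails the run):
1. the fob lies inside the box, let go (x of fob in the frame of box between -0.09 and 0.09 m and y of fob in the frame of box between -0.045 and 0.045 m and z of fob in the frame of box below 0.024 m and contact force between the fingers and fob below 0.2 N), for 0.3 s.
2. the lid is wedged home over the fob (x of lid in the frame of box above -0.003 m and contact force between lid and box above 8 N), for 0.2 s.
At the end, for the whole second after the job is handed in: The lid sits level in its rails and at rest, its leading end within 3 mm of flush with the box's far end, and wedged: the rails still grip it with over 8 N (an unwedged lid shows 2 to 3 N; a 5 N push leaves 12 N or more). The fob lies on the floor of the box under it. No bystander has moved 25 mm (all of step 2 and x of lid in the frame of box below 0.003 m and z of lid in the frame of box between 0.033 and 0.039 m and angle between lid's own z axis and vertical below 0.05 rad and linear speed of lid below 0.01 m/s and x of fob in the frame of box between -0.09 and 0.09 m and y of fob in the frame of box between -0.045 and 0.045 m and z of fob in the frame of box below 0.024 m); the robot touches nothing.
It fails at once if the fob was let go in mid-air or above the box's rim (z of fob in the frame of box above 0.05 m and contact force between the fingers and fob below 0.01 N).
It fails at once if a bystander was moved more than 25 mm (distance of any of organizer, saucer, tumbler, clock, glasses_case from where it was at the start of the episode above 0.025 m).
It also fails if it takes over 58 s, if anything falls off the work surface, if the arm or the gripper's body presses on something with over 40 N, if the wrist force passes 120 N, or if a joint passes its speed limit or range.

ROBOT

A 6-joint arm with a two-finger parallel gripper is mounted at the origin on the work surface. World frame = base frame: x ahead of the robot, y to its left, z up, the work surface at z = 0. Lengths are in mm, angles in rad, forces in N, time in s.
With the tool pointing down it reaches from about 275 to 1000 mm from the base axis. Payload 8.4 kg.
Tool frame: the origin (TCP) lies on the mounting face of the last link; the fingertips stand 173 mm ahead of it and the grasp point (between the pads) lies 155 mm ahead of it; z points along the fingers, y is the direction in which the jaws open and shut (so a half turn about z gives the same grasp; the last joint's range is limited). The gripper opens to 85 mm and grips with 20 to 120 N. Pads are 22 mm wide; open, the fingers measure 114 mm over their backs; the gripper's body (76 mm by 85 mm) begins 54 mm behind the grasp point. The pads swing forward as they close: fully open they stand 13 mm farther back than shut.
Start: joints at [-1.176, 0.353, 1.633, -0, 1.155, -0.002], TCP at [241.542, -576.443, 404.681] pointing down, gripper open.
Joint ranges: [-2.63, 2.63], [-0.92, 2.1], [0.06, 2.66], [-1.3, 4.44], [0, 2.69], [-3.02, 3.02]. Speed limits (rad/s): [2.22, 2.22, 2.79, 3.14, 3.14, 3.14].

INTERFACE

Orientations are given as [roll, pitch, yaw] about the fixed x, y, z axes, in that order (R = Rz(yaw) Ry(pitch) Rx(roll)).
In Python, from rig import readout, imaging, ticket gives the robot as it stands.
- The arm moves only by the tool step_arm, never from a script. Its argument "deltas" is a list of rows, each an object with "translation": the shift along the tool's x, y, z in cm, a list of three; "rot": the turn, a rotation vector about the tool's x, y, z in rad, a list of three. In form: [{"translation": [x, y, z], "rot": [rx, ry, rz]}, ...]. A call has 1 to 8 rows; each row is the pose to reach, as a shift and turn from the pose commanded when the call began, along the tool's axes at that moment; what a row does not reach only later rows make up. A row lasts 1/8 s, in which the tool goes at most 62.5 mm and 10.7 degrees, less where a joint would pass 70% of its speed; a pose out of reach is approached as far as the arm can. A call with a gripper value outside its range is refused whole. "grip" is the closure in counts, from 0 (fully open) to 255 (shut), set as the call begins (left out, the last holds). The fingers move at their own pace and stop on an object; "squeeze" is the grip in N (left out, the last holds). Time passes only in rows, so rows that repeat a pose let the fingers close. It gives the time, the measured TCP pose, the force and the opening at its end, in the units of the state.
- readout.sense(): the state, without advancing time (a new reading comes with each control period).
- imaging.grab_frame(name): name is "scene" or "top" or "wrist"; returns a dict with "image" (384x512x3 uint8, red, green, blue), "camera_matrix" (3x3 intrinsics, pixels), "world_to_cam" (4x4, takes a point from world to camera coordinates). Camera axes: x right, y up, looking along -z (the intrinsics and any distortion apply to the point x, -y, -z); pixel columns grow to the right and rows downward; lengths in mm; the calibration is good to about 2 mm. A picture is of the moment at which its call begins. There is no depth.
- ticket.sign_off(): hands the job in, once; it reports no verdict.
The state is a dict: "clock": time; "qpos": joint angles; "qvel": joint speeds; "joint_efforts": joint torques, N m; "eef_pos": TCP position; "tcp_rot": TCP orientation; "contact_force": force on the tool from outside, world axes, zero at the start; "wrist_torque": the same for the moment, N m; "opening": opening from 0.0 (shut) to 1.0 (fully open).
Only numpy, scipy, OpenCV 4.12 (cv2) and the standard library are available. Lean on these libraries where they do the work, as an engineer would, in place of code of your own. Each camera call takes 0.05 s, during which the arm holds its last target.

## Working session

There is one attempt and no reset: what is moved stays moved. The work goes in short steps, Python scripts to look and compute and a tool call to move; the robot and the scene stay as the last step left them, time stands still between calls to the robot, and variables do not carry over. Pictures are saved under pics/ and viewed, and the job is handed in when it is done.

Besides the shell and the picture viewer there is one more tool, called after "Call:" as a command line: name --argument value ..., lists and objects as JSON in quotes. step_arm: Moves the arm, as the interface text tells. Its arguments: {"type":"object","properties":{"deltas":{"type":"array","items":{"type":"object","properties":{"translation":{"type":"array","items":{"type":"number"}},"rot":{"type":"array","items":{"type":"number"}}}}},"grip":{"type":"number"},"squeeze":{"type":"number"}},"required":["deltas"]}

```bash
mkdir -p pics; ls
python3 - <<'E'
from rig import readout, imaging
import cv2, numpy as np
s=readout.sense(); print({k:np.round(v,3).tolist() for k,v in s.items()})
for n in ("scene","top","wrist"):
    f=imaging.grab_frame(n); np.savez(f"{n}0.npz",**f)
    cv2.imwrite(f"pics/{n}0.png",f["image"][:,:,::-1])
    W=np.array(f["world_to_cam"]); print(n,np.round(f["camera_matrix"],1).tolist(),np.round(-W[:3,:3].T@W[:3,3]),[k for k in f])
E
```

```text
pics
{'clock': 0.0, 'qpos': [-1.176, 0.354, 1.634, 0.0, 1.155, -0.002], 'qvel': [0.001, -0.0, 0.0, 0.001, 0.0, 0.0], 'joint_efforts': [-0.0, -60.526, -34.206, -0.0, 0.009, -0.0], 'eef_pos': [241.464, -576.233, 403.964], 'tcp_rot': [-3.14, -0.0, 0.397], 'contact_force': [-0.367, 0.074, 1.079], 'wrist_torque': [-0.018, -0.013, -0.022], 'opening': 0.998}
scene [[374.3, 0.0, 249.7], [0.0, 374.3, 189.1], [0.0, 0.0, 1.0]] [1200. -525.  630.] ['image', 'camera_matrix', 'world_to_cam']
top [[367.9, 0.0, 260.7], [0.0, 367.9, 187.4], [0.0, 0.0, 1.0]] [ 364.  -16. 1029.] ['image', 'camera_matrix', 'world_to_cam']
wrist [[301.9, 0.0, 253.0], [0.0, 301.9, 193.4], [0.0, 0.0, 1.0]] [ 307. -549.  372.] ['image', 'camera_matrix', 'world_to_cam']
```

View pics/scene0.png

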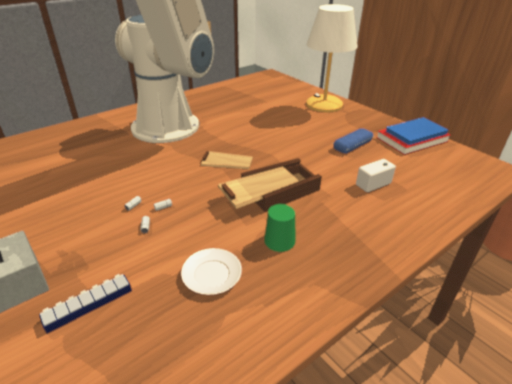

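View pics/top0.png

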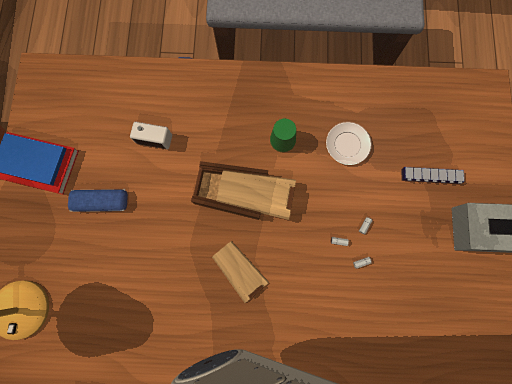

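View pics/wrist0.png

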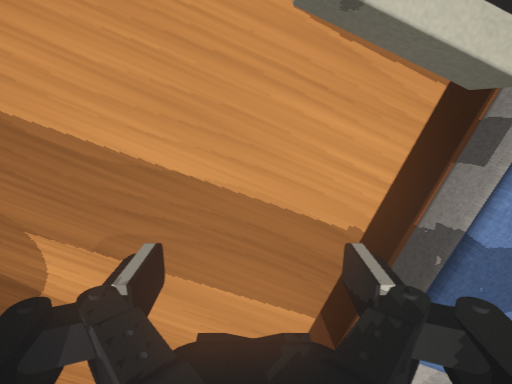

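The top view shows the box at about (243,191), with its open end at left (210,185) and the lid tail at right (295,198). The smaller decoy lid is at (240,270). Three fob-like objects are at (366,225), (340,241) and (363,263). Next I'll measure them.

```bash
cat > h.py <<'E'
import numpy as np, cv2
def load(n): return dict(np.load(n))
def ray(f,u,v):
    K=f["camera_matrix"];W=f["world_to_cam"];R=W[:3,:3]
    d=np.array([(u-K[0,2])/K[0,0],-(v-K[1,2])/K[1,1],-1.]); return -R.T@W[:3,3], R.T@d
def onz(f,u,v,z):
    c,d=ray(f,u,v); return c+d*(z-c[2])/d[2]
def proj(f,p):
    W=f["world_to_cam"];K=f["camera_matrix"];q=W[:3,:3]@np.asarray(p,float)+W[:3,3]
    return K[0,2]+K[0,0]*q[0]/-q[2], K[1,2]-K[1,1]*q[1]/-q[2]
def crop(f,name,u0,v0,u1,v1,s):
    cv2.imwrite(name,cv2.resize(f["image"][v0:v1,u0:u1,::-1],None,fx=s,fy=s,interpolation=cv2.INTER_CUBIC))
E
python3 - <<'E'
from h import *
f=load("top0.npz"); im=f["image"]; hsv=cv2.cvtColor(im,cv2.COLOR_RGB2HSV)
m=((hsv[:,:,1]<70)&(hsv[:,:,2]>90)).astype(np.uint8)
m[:210]=0;m[290:]=0;m[:,:320]=0;m[:,390:]=0
m=cv2.morphologyEx(m,cv2.MORPH_CLOSE,np.ones((5,5)))
for c in cv2.findContours(m,0,2)[0]:
    if cv2.contourArea(c)<20: continue
    (u,v),wh,a=cv2.minAreaRect(c); b=cv2.boxPoints(((u,v),wh,a))
    p=onz(f,u,v,9); P=[onz(f,*q,12) for q in b]
    e=[P[1]-P[0],P[2]-P[1]]; e=max(e,key=np.linalg.norm)
    print((round(u),round(v)),p.round(1),"dist",np.hypot(*p[:2]).round(), [np.linalg.norm(P[1]-P[0]).round(1),np.linalg.norm(P[2]-P[1]).round(1)],"yaw",np.degrees(np.arctan2(e[1],e[0])).round(1))
crop(f,"pics/fobs.png",320,205,400,280,8)
crop(f,"pics/boxtop.png",185,150,310,230,6)
g=load("scene0.npz"); crop(g,"pics/boxscene.png",210,150,330,215,6)
E
```

```text
(362, 262) [ 376.6 -291.5    9. ] dist 476.0 [np.float64(47.9), np.float64(16.6)] yaw -70.0
(340, 241) [ 431.5 -231.3    9. ] dist 490.0 [np.float64(17.5), np.float64(44.8)] yaw -96.5
(365, 225) [ 478.3 -302.2    9. ] dist 566.0 [np.float64(48.2), np.float64(18.2)] yaw -26.9
```

View pics/fobs.png

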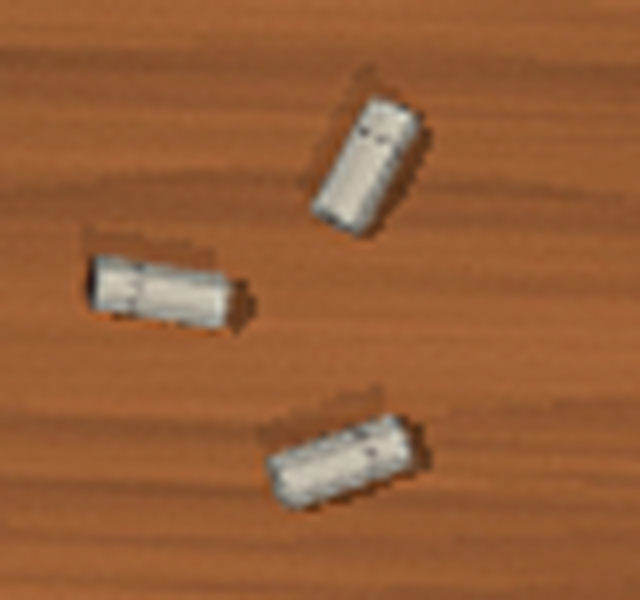

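View pics/boxtop.png

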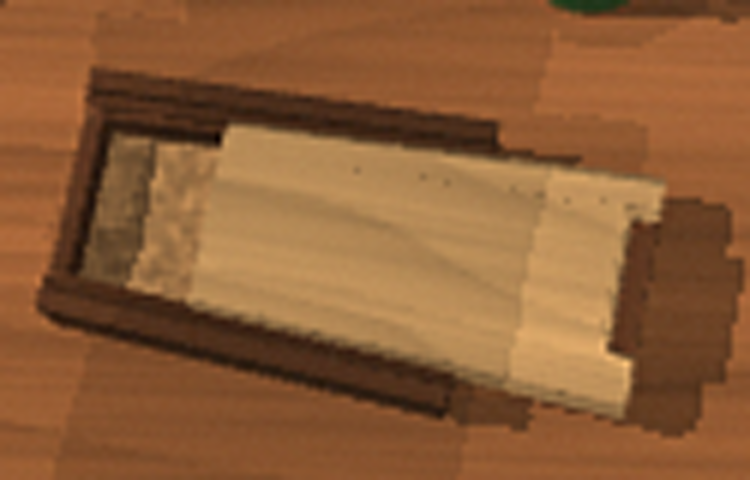

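View pics/boxscene.png

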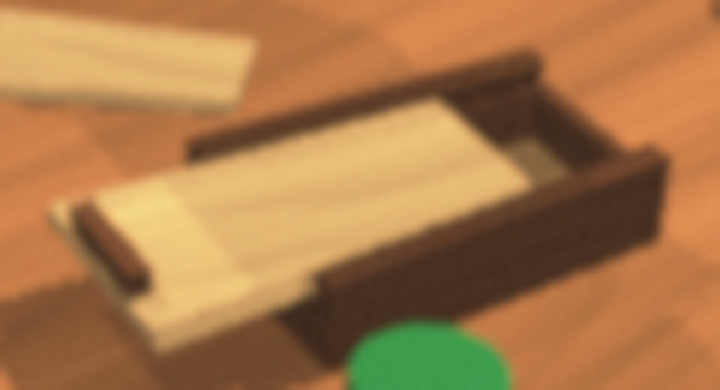

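Run:
```python
from h import *
f=load("top0.npz"); g=load("scene0.npz")
t=lambda a,b:(185+a/6-.4,150+b/6-.4)
c={k:onz(f,*t(*p),50)[:2] for k,p in dict(A=(92,68),B=(38,308),C=(497,122),D=(447,417)).items()}
for k in c: print(k,c[k].round(1))
n=np.linalg.norm
print("w+x",n(c['A']-c['B']),"w-x",n(c['C']-c['D']),"L",n((c['A']+c['B']-c['C']-c['D'])/2))
ctr=sum(c.values())/4; d=(c['A']+c['B']-c['C']-c['D'])/2; yaw=np.arctan2(d[1],d[0]); print("ctr",ctr,"yaw",yaw,np.degrees(yaw))
# perpendicular check
w=(c['A']-c['B']); print("yaw from end",np.degrees(np.arctan2(w[1],w[0])), )
w=(c['C']-c['D']); print("yaw from end",np.degrees(np.arctan2(w[1],w[0])), )
# lid tip corners (z46 top) and tail corners
for p in [(228,124),(190,302),(667,182),(625,418)]: print("lid",onz(f,*t(*p),46)[:2].round(1))
s=lambda a,b:(210+a/6-.4,150+b/6-.4)
# scene: rail tops corners: near end, far end
for p in [(315,280),(668,155),(540,50),(188,148)]: print("scene rail z50",onz(g,*s(*p),50)[:2].round(1))
def ov(f,name,u0,v0,u1,v1,S):
    im=cv2.resize(f["image"][v0:v1,u0:u1,::-1],None,fx=S,fy=S,interpolation=cv2.INTER_CUBIC)
    R=np.array([[np.cos(yaw),-np.sin(yaw)],[np.sin(yaw),np.cos(yaw)]])
    for x,y,z in [(95,57,50),(95,-57,50),(-95,67,50),(-95,-67,50),(95,0,36),(87,37,6),(87,-37,6)]:
        u,v=proj(f,[*(ctr+R@[x,y]),z]); cv2.circle(im,(int((u+.5-u0)*S),int((v+.5-v0)*S)),3,(0,255,0),-1)
    cv2.imwrite(name,im)
ov(f,"pics/ovt.png",185,150,310,230,6); ov(g,"pics/ovs.png",210,150,330,215,6)
```

```text
A [633.5 161.5]
B [520.9 177.8]
C [615.  -25.5]
D [478.9  -7.9]
w+x 113.70078021267705 w-x 137.2921261050889 L 188.76251625810463
ctr [562.07969588  76.48421066] yaw 1.4097745938127426 80.77413429024008
yaw from end -8.217625423799541
yaw from end -7.348199809323217
lid [610.4  97.9]
lid [527.  110.2]
lid [ 590.8 -104.1]
lid [481.9 -87.4]
scene rail z50 [609.8 -30.5]
scene rail z50 [635.2 159.8]
scene rail z50 [530.8 178.1]
scene rail z50 [494.5 -12.8]
```

View pics/ovt.png

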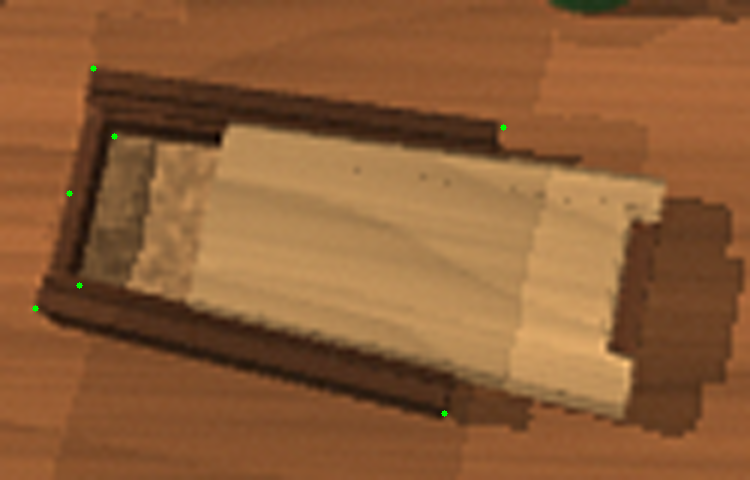

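View pics/ovs.png

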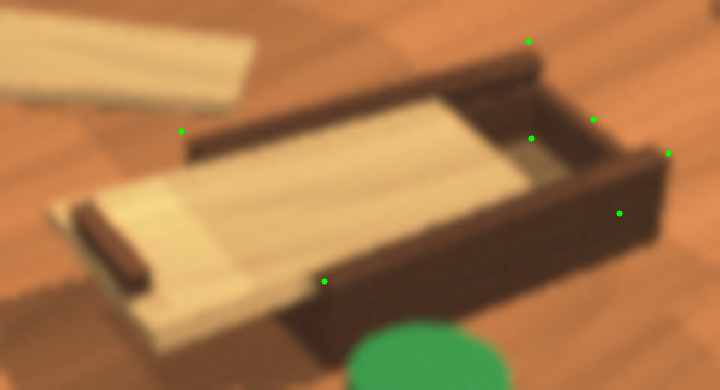

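The candidates are (365,225) at 566 mm from the base, (340,241) at 490 mm and (362,262) at 476 mm. The fob is the one at (365,225), the farthest; it is the upper one in the enlarged crop. The box measures 114 x 137 x 189 mm, which matches what's given. Its centre is about (563,76), its yaw 1.41 and the lid is about 67 mm open. I'll go over the fob.

```bash
cat >> h.py <<'E'
def go(x,y,z,yaw):
    from rig import readout
    from scipy.spatial.transform import Rotation as Ro
    s=readout.sense(); R=Ro.from_euler('xyz',s["tcp_rot"]); T=Ro.from_euler('xyz',[np.pi,0,yaw])
    print("t",round(float(s["clock"]),2),"cm",(R.inv().apply(np.array([x,y,z])-s["eef_pos"])/10).round(2).tolist(),"rot",(R.inv()*T).as_rotvec().round(3).tolist())
E
python3 -c "
from h import *
go(478,-302,330,np.radians(-27))"
```

```text
t 0.15 cm [32.42, -16.15, 7.43] rot [-0.001, 0.0, 0.868]
```

Call:
step_arm --deltas '[{"translation": [32.4, -16.1, 7.4], "rot": [0, 0, 0.868]}, {"translation": [32.4, -16.1, 7.4], "rot": [0, 0, 0.868]}, {"translation": [32.4, -16.1, 7.4], "rot": [0, 0, 0.868]}, {"translation": [32.4, -16.1, 7.4], "rot": [0, 0, 0.868]}, {"translation": [32.4, -16.1, 7.4], "rot": [0, 0, 0.868]}, {"translation": [32.4, -16.1, 7.4], "rot": [0, 0, 0.868]}, {"translation": [32.4, -16.1, 7.4], "rot": [0, 0, 0.868]}, {"translation": [32.4, -16.1, 7.4], "rot": [0, 0, 0.868]}]'

```text
clock: 1.15
eef_pos: [478.3, -302.5, 330.5]
tcp_rot: [3.141, 0.001, -0.47]
contact_force: [0.2, -0.3, -0.5]
opening: 1.0
```

Run:
```python
from h import *
from rig import imaging,readout
f=imaging.grab_frame("wrist"); np.savez("wrist1.npz",**f); im=f["image"]; cv2.imwrite("pics/wrist1.png",im[:,:,::-1])
s=readout.sense(); print(s["clock"],s["eef_pos"].round(1) if hasattr(s["eef_pos"],'round') else s["eef_pos"],s["tcp_rot"])
print(proj(f,[478,-302,9]))
```

```text
1.2 [ 477.8 -303.2  330.7] [ 3.14122878e+00  2.02897392e-04 -4.70936369e-01]
(np.float64(252.9114842167365), np.float64(181.2270470107751))
```

View pics/wrist1.png

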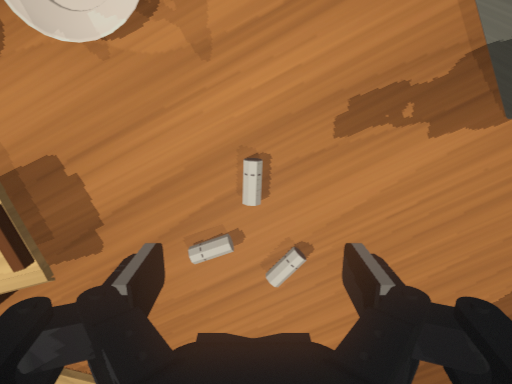

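The wrist view shows the fob at (252,182) with the other two at (211,249) and (286,267). I'll refine from this view.

Run:
```python
from h import *
f=load("wrist1.npz"); hsv=cv2.cvtColor(f["image"],cv2.COLOR_RGB2HSV)
m=((hsv[:,:,1]<70)&(hsv[:,:,2]>60)).astype(np.uint8)
m[:145]=0;m[220:]=0;m[:,:225]=0;m[:,280:]=0
m=cv2.morphologyEx(m,cv2.MORPH_CLOSE,np.ones((5,5)))
for c in cv2.findContours(m,0,2)[0]:
    if cv2.contourArea(c)<100: continue
    r=cv2.minAreaRect(c); b=[onz(f,*q,12) for q in cv2.boxPoints(r)]
    e=max([b[1]-b[0],b[2]-b[1]],key=np.linalg.norm)
    print(r,onz(f,*r[0],12),[np.linalg.norm(b[1]-b[0]),np.linalg.norm(b[2]-b[1])],np.degrees(np.arctan2(e[1],e[0])))
```

```text
((252.0, 182.0), (18.0, 46.0), 0.0) [ 478.36556947 -301.18622469   12.        ] [np.float64(46.35433865043754), np.float64(17.235143970542453)] -27.447866801061902
```

```bash
python3 -c "
from h import *
go(478.3,-301.6,178,np.radians(-27.4))"
```

```text
t 1.2 cm [-0.03, -0.17, 15.27] rot [0.0, 0.0, 0.007]
```

Call:
step_arm --deltas '[{"translation": [0, -0.15, 5], "rot": [0, 0, 0.007]}, {"translation": [0, -0.15, 9], "rot": [0, 0, 0.007]}, {"translation": [0, -0.15, 12], "rot": [0, 0, 0.007]}, {"translation": [0, -0.15, 14], "rot": [0, 0, 0.007]}, {"translation": [0, -0.15, 15.2], "rot": [0, 0, 0.007]}, {"translation": [0, -0.15, 15.2], "rot": [0, 0, 0.007]}, {"translation": [0, -0.15, 15.2], "rot": [0, 0, 0.007]}]'

```text
clock: 2.08
eef_pos: [479.0, -302.0, 179.6]
tcp_rot: [3.141, -0.001, -0.479]
contact_force: [-0.0, 0.3, 0.1]
opening: 0.997
```

Call:
step_arm --deltas '[{"translation": [0, 0, 0], "rot": [0, 0, 0]}, {"translation": [0, 0, 0], "rot": [0, 0, 0]}, {"translation": [0, 0, 0], "rot": [0, 0, 0]}, {"translation": [0, 0, 0], "rot": [0, 0, 0]}, {"translation": [0, 0, 0], "rot": [0, 0, 0]}, {"translation": [0, 0, 0], "rot": [0, 0, 0]}, {"translation": [0, 0, 0], "rot": [0, 0, 0]}, {"translation": [0, 0, 0], "rot": [0, 0, 0]}]' --grip 255 --squeeze 25

```text
clock: 3.08
eef_pos: [478.9, -301.4, 178.9]
tcp_rot: [-3.142, -0.0, -0.478]
contact_force: [-1.3, 2.1, 4.8]
opening: 0.2
```

Run:
```python
from h import *
from rig import imaging,readout
f=imaging.grab_frame("wrist"); np.savez("wrist2.npz",**f); im=f["image"]; cv2.imwrite("pics/wrist2.png",im[:,:,::-1])
f=imaging.grab_frame("scene"); np.savez("scene2.npz",**f); crop(f,"pics/scene2.png",90,120,250,280,4)
s=readout.sense(); print(s["clock"],s["eef_pos"],s["opening"])
```

```text
3.175 [ 478.9065651  -301.34632058  178.91120678] 0.19814043481025131
```

View pics/wrist2.png

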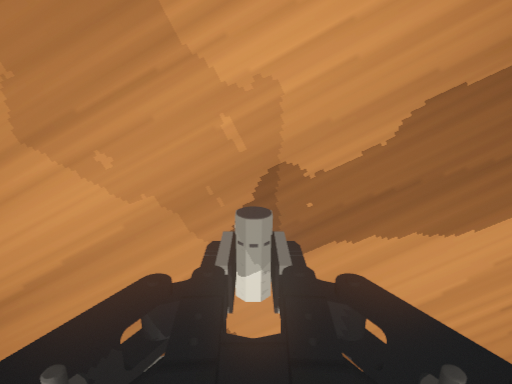

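View pics/scene2.png

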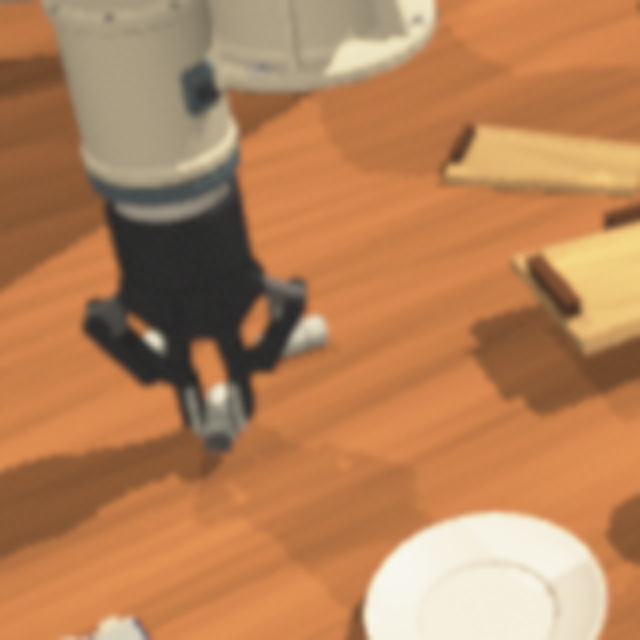

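The grip is good: the opening is 17 mm with the fob between the pads at (254,250). Lift and carry over the opening.

Call:
step_arm --deltas '[{"translation": [0, 0, -3], "rot": [0, 0, 0]}, {"translation": [0, 0, -9], "rot": [0, 0, 0]}, {"translation": [0, 0, -14], "rot": [0, 0, 0]}, {"translation": [0, 0, -14], "rot": [0, 0, 0]}]'

```text
clock: 3.68
eef_pos: [480.1, -302.2, 322.6]
tcp_rot: [3.141, -0.007, -0.478]
contact_force: [0.8, -1.1, -0.7]
opening: 0.201
```

```bash
python3 -c "
from h import *
go(572,133,320,1.41)"
```

```text
t 3.67 cm [-11.86, -42.87, 0.15] rot [0.007, -0.004, -1.888]
```

Call:
step_arm --deltas '[{"translation": [-2.5, -9, 0], "rot": [0, 0, -0.18]}, {"translation": [-4, -14, 0], "rot": [0, 0, -0.36]}, {"translation": [-5.5, -19, 0], "rot": [0, 0, -0.54]}, {"translation": [-7, -24, 0], "rot": [0, 0, -0.72]}, {"translation": [-8, -29, 0], "rot": [0, 0, -0.9]}, {"translation": [-9.5, -34, 0], "rot": [0, 0, -1.08]}, {"translation": [-11, -39, 0], "rot": [0, 0, -1.26]}, {"translation": [-11.9, -42.9, 0], "rot": [0, 0, -1.44]}]'

```text
clock: 4.68
eef_pos: [570.2, 136.3, 317.1]
tcp_rot: [-3.14, 0.001, 0.969]
contact_force: [0.8, -0.3, 0.3]
opening: 0.205
```

```bash
python3 -c "
from h import *
go(572,133,320,1.41)"
```

```text
t 4.67 cm [-0.17, 0.33, -0.29] rot [-0.002, 0.001, -0.441]
```

Call:
step_arm --deltas '[{"translation": [0, 0, 0], "rot": [0, 0, -0.18]}, {"translation": [0, 0, 0], "rot": [0, 0, -0.36]}, {"translation": [0, 0, 0], "rot": [0, 0, -0.44]}, {"translation": [0, 0, 0], "rot": [0, 0, -0.44]}, {"translation": [0, 0, 0], "rot": [0, 0, -0.44]}]'

```text
clock: 5.3
eef_pos: [570.4, 134.2, 317.9]
tcp_rot: [-3.14, 0.0, 1.4]
contact_force: [0.3, 0.4, 0.8]
opening: 0.202
```

Run:
```python
from h import *
from rig import imaging,readout
f=imaging.grab_frame("wrist"); np.savez("wrist3.npz",**f); im=f["image"]; cv2.imwrite("pics/wrist3.png",im[:,:,::-1])
s=readout.sense(); print(s["clock"],s["eef_pos"],s["tcp_rot"],s["opening"])
```

```text
5.35 [570.44016277 134.13578683 318.10651776] [-3.14079319e+00  3.46450014e-04  1.40019668e+00] 0.1963974501040849
```

View pics/wrist3.png

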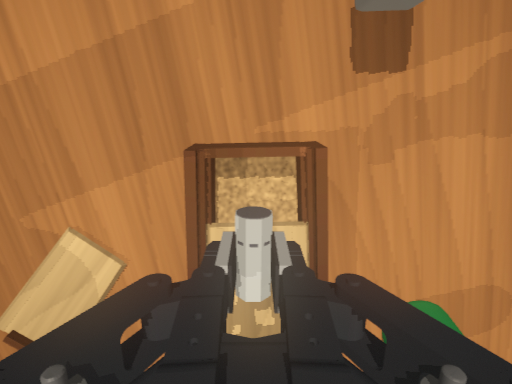

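The wrist view shows the end wall's outer edge from (187,148) to (326,143), the lid's leading edge at about v=222 from (207,223) to (309,222), and the cork floor between them. I'll zoom in to measure.

Run:
```python
from h import *
f=load("wrist3.npz"); crop(f,"pics/w3c.png",175,130,340,245,4.8)
```

```text
(no output)
```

View pics/w3c.png

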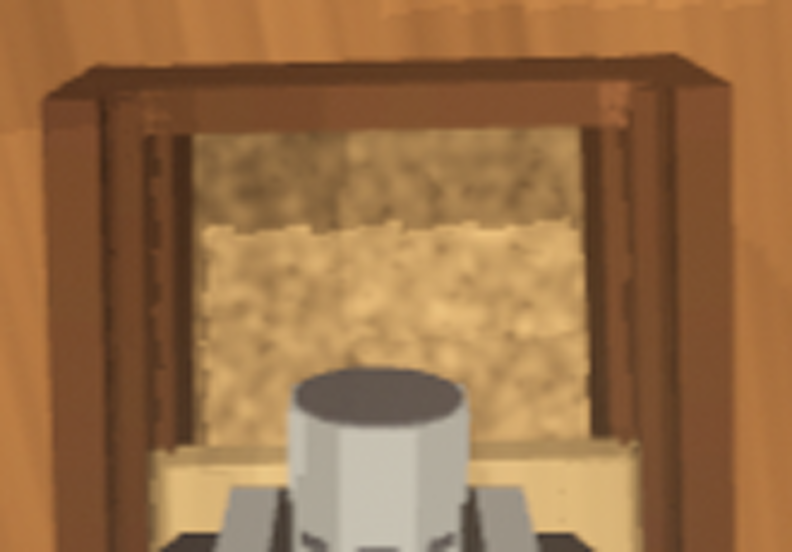

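Run:
```python
from h import *
f=load("wrist3.npz"); t=lambda a,b:(175+a/4.8-.4,130+b/4.8-.4)
W=f["world_to_cam"];print("cam",-W[:3,:3].T@W[:3,3])
for n,p,z in [("railL",(45,99),50),("railR",(732,84),50),("outL z36",(110,95),36),("outR z36",(670,84),36),("botL",(100,65),0),("botR",(680,55),0),("innL",(195,133),36),("innR",(580,125),36),("tipL",(160,446),36),("tipR",(637,438),36),("tipLtop",(160,463),46),("tipRtop",(637,455),46),("floorL",(200,330),6),("floorR",(590,330),6)]:
    print(n,onz(f,*t(*p),z).round(1))
from rig import readout
c=np.array([563,76]);yaw=1.41;u=np.array([np.cos(yaw),np.sin(yaw)])
print("pred far_end",c+95*u,"lid tip @28",c+28*u)
```

```text
cam [582.52007112 203.87590733 286.27609064]
railL [523.7 180.1  50. ]
railR [634.3 163.4  50. ]
outL z36 [531.4 177.4  36. ]
outR z36 [626.9 162.9  36. ]
botL [523.4 179.7   0. ]
botR [635.8 162.3   0. ]
innL [544.5 168.5  36. ]
innR [610.7 158.5  36. ]
tipL [526.2 112.5  36. ]
tipR [613.4  99.   36. ]
tipLtop [527.8 113.   46. ]
tipRtop [611.8 100.   46. ]
floorL [532.8 124.8   6. ]
floorR [610.5 111.3   6. ]
pred far_end [578.2099096 169.7745096] lid tip @28 [567.48292072 103.63880283]
```

```bash
python3 -c "
from h import *
go(574,134.5,192,1.415)"
```

```text
t 5.35 cm [0.1, 0.35, 12.61] rot [-0.001, 0.0, -0.015]
```

Call:
step_arm --deltas '[{"translation": [0.1, 0.35, 3], "rot": [0, 0, -0.015]}, {"translation": [0.1, 0.35, 6], "rot": [0, 0, -0.015]}, {"translation": [0.1, 0.35, 8.5], "rot": [0, 0, -0.015]}, {"translation": [0.1, 0.35, 10.5], "rot": [0, 0, -0.015]}, {"translation": [0.1, 0.35, 11.8], "rot": [0, 0, -0.015]}, {"translation": [0.1, 0.35, 12.6], "rot": [0, 0, -0.015]}, {"translation": [0.1, 0.35, 12.6], "rot": [0, 0, -0.015]}, {"translation": [0.1, 0.35, 12.6], "rot": [0, 0, -0.015]}]'

```text
clock: 6.35
eef_pos: [574.5, 134.7, 193.3]
tcp_rot: [3.141, -0.0, 1.417]
contact_force: [0.3, -0.1, -0.4]
opening: 0.199
```

Run:
```python
from h import *
from rig import imaging,readout
f=imaging.grab_frame("wrist"); np.savez("wrist4.npz",**f); im=f["image"]; cv2.imwrite("pics/wrist4.png",im[:,:,::-1])
go(574,134.5,185,1.415)
```

```text
t 6.4 cm [-0.03, -0.05, 0.84] rot [0.001, -0.0, 0.002]
```

View pics/wrist4.png

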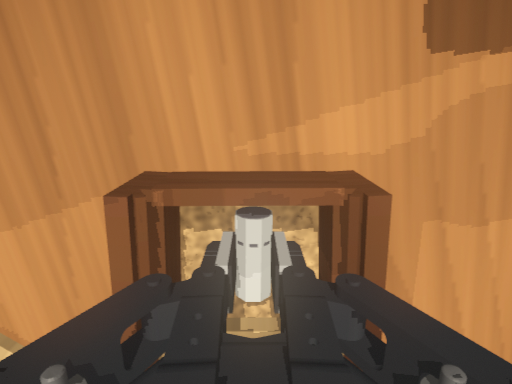

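The fob is inside the opening, between the end wall at v≈203 and the lid tip at v≈320. Now I'll lower it slowly.

Call:
step_arm --deltas '[{"translation": [0, 0, 0.3], "rot": [0, 0, 0]}, {"translation": [0, 0, 0.5], "rot": [0, 0, 0]}, {"translation": [0, 0, 0.65], "rot": [0, 0, 0]}, {"translation": [0, 0, 0.75], "rot": [0, 0, 0]}, {"translation": [0, 0, 0.75], "rot": [0, 0, 0]}, {"translation": [0, 0, 0.75], "rot": [0, 0, 0]}]'

```text
clock: 7.15
eef_pos: [574.2, 134.6, 185.2]
tcp_rot: [-3.142, -0.0, 1.417]
contact_force: [0.2, 0.0, -1.1]
opening: 0.202
```

Not quite touching yet, so I'll go down a little more.

Call:
step_arm --deltas '[{"translation": [0, 0, 0.05], "rot": [0, 0, 0]}, {"translation": [0, 0, 0.05], "rot": [0, 0, 0]}, {"translation": [0, 0, 0.1], "rot": [0, 0, 0]}, {"translation": [0, 0, 0.1], "rot": [0, 0, 0]}]'

```text
clock: 7.65
eef_pos: [574.3, 134.7, 184.9]
tcp_rot: [3.141, -0.0, 1.417]
contact_force: [-2.1, -0.7, 9.0]
opening: 0.196
```

The floor is touched, at 9 N. Release with a part opening of about 34 mm so the fingers stay between the ledges.

Call:
step_arm --deltas '[{"translation": [0, 0, 0], "rot": [0, 0, 0]}, {"translation": [0, 0, 0], "rot": [0, 0, 0]}, {"translation": [0, 0, 0], "rot": [0, 0, 0]}, {"translation": [0, 0, 0], "rot": [0, 0, 0]}, {"translation": [0, 0, 0], "rot": [0, 0, 0]}]' --grip 155

```text
clock: 8.28
eef_pos: [574.2, 134.6, 184.1]
tcp_rot: [-3.141, 0.0, 1.417]
contact_force: [0.2, 0.8, -0.6]
opening: 0.393
```

Call:
step_arm --deltas '[{"translation": [0, 0, -0.5], "rot": [0, 0, 0]}, {"translation": [0, 0, -1.5], "rot": [0, 0, 0]}, {"translation": [0, 0, -3.5], "rot": [0, 0, 0]}, {"translation": [0, 0, -7], "rot": [0, 0, 0]}, {"translation": [0, 0, -12], "rot": [0, 0, 0]}, {"translation": [0, 0, -12], "rot": [0, 0, 0]}]'

```text
clock: 9.02
eef_pos: [575.8, 135.0, 309.7]
tcp_rot: [3.134, -0.003, 1.417]
contact_force: [0.5, 0.6, 0.1]
opening: 0.394
```

Run:
```python
from h import *
from rig import imaging,readout
f=imaging.grab_frame("wrist"); np.savez("wrist5.npz",**f); im=f["image"]; cv2.imwrite("pics/wrist5.png",im[:,:,::-1])
```

```text
(no output)
```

View pics/wrist5.png

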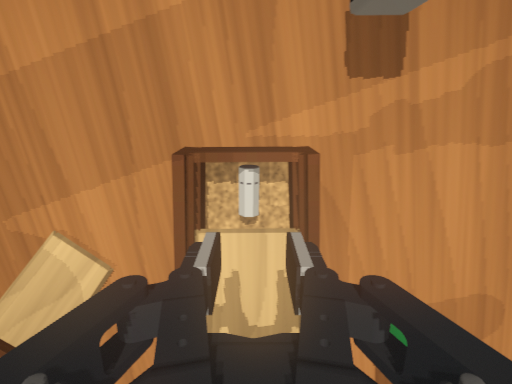

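The fob lies flat on the cork at (249,191), clear of the wall and the lid tip at v≈229. Next I'll shut the fingers and move behind the lid's tail.

```bash
python3 -c "
from h import *
go(532.4,-127.7,310,1.415)"
```

```text
t 9.07 cm [-26.59, -0.18, -0.31] rot [0.005, -0.002, 0.002]
```

Call:
step_arm --deltas '[{"translation": [-5, 0, 0], "rot": [0, 0, 0]}, {"translation": [-10, 0, 0], "rot": [0, 0, 0]}, {"translation": [-16, 0, 0], "rot": [0, 0, 0]}, {"translation": [-21, 0, 0], "rot": [0, 0, 0]}, {"translation": [-25, -0.1, 0], "rot": [0, 0, 0]}, {"translation": [-26.6, -0.1, 0], "rot": [0, 0, 0]}, {"translation": [-26.6, -0.1, 0], "rot": [0, 0, 0]}, {"translation": [-26.6, -0.1, 0], "rot": [0, 0, 0]}]' --grip 255

```text
clock: 10.07
eef_pos: [532.6, -127.0, 304.0]
tcp_rot: [-3.141, -0.0, 1.417]
contact_force: [0.0, 0.7, 0.5]
opening: -0.001
```

Run:
```python
from h import *
from rig import imaging,readout
f=imaging.grab_frame("wrist"); np.savez("wrist6.npz",**f); im=f["image"]; cv2.imwrite("pics/wrist6.png",im[:,:,::-1])
go(532.4,-127.7,214,1.415)
```

```text
t 10.12 cm [-0.09, -0.01, 9.01] rot [-0.0, -0.0, 0.003]
```

View pics/wrist6.png

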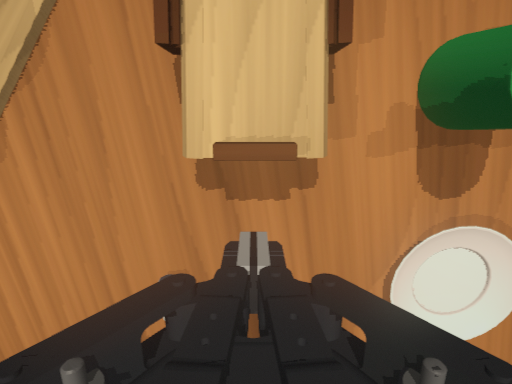

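The ridge is at (255,152) and is centred on the shut fingers at (253,250). The saucer and tumbler are clear to the right.

Call:
step_arm --deltas '[{"translation": [0, 0, 4], "rot": [0, 0, 0]}, {"translation": [0, 0, 7], "rot": [0, 0, 0]}, {"translation": [0, 0, 9], "rot": [0, 0, 0]}, {"translation": [0, 0, 9], "rot": [0, 0, 0]}, {"translation": [0, 0, 9], "rot": [0, 0, 0]}]'

```text
clock: 10.75
eef_pos: [532.9, -127.5, 214.9]
tcp_rot: [3.141, -0.0, 1.418]
contact_force: [-0.5, 0.0, -0.3]
opening: -0.003
```

Run:
```python
from h import *
from rig import imaging,readout
f=imaging.grab_frame("scene"); np.savez("scene7.npz",**f); crop(f,"pics/scene7.png",150,100,330,235,4)
f=load("wrist6.npz")
for p in [(213,160),(297,160)]: print(onz(f,*p,48).round(1), onz(f,*p,60).round(1),onz(f,*p,46).round(1))
print(onz(f,186,158,36).round(1),onz(f,326,157,36).round(1))
s=readout.sense(); print(s["eef_pos"],s["tcp_rot"])
```

```text
[508.2 -91.   48. ] [510.  -89.2  60. ] [507.8 -91.3  46. ]
[ 570.4 -100.7   48. ] [569.  -98.3  60. ] [ 570.7 -101.    46. ]
[485.5 -88.   36. ] [ 594.7 -104.1   36. ]
[ 533.00655103 -127.67969998  215.12751903] [3.14022179e+00 8.44107538e-05 1.41754209e+00]
```

View pics/scene7.png

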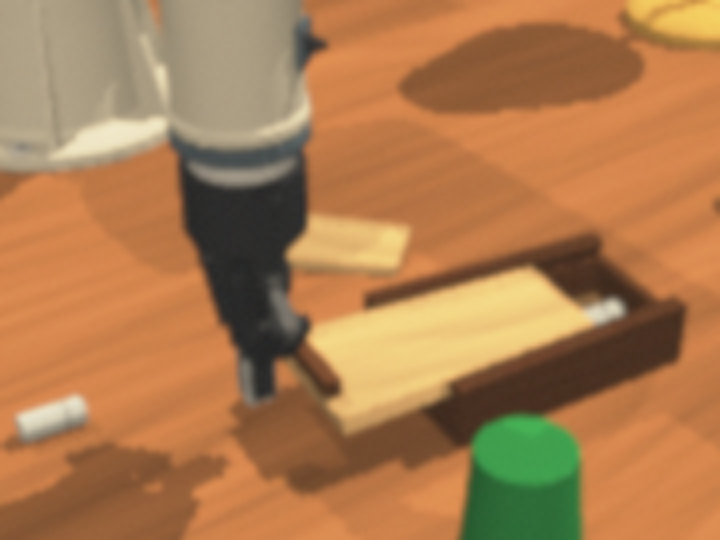

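The fingers stand behind the ridge, and there is about 22 mm to contact. I'll push in short, slow calls and watch the force.

Call:
step_arm --deltas '[{"translation": [1, 0, 0], "rot": [0, 0, 0]}, {"translation": [1.6, 0, 0], "rot": [0, 0, 0]}, {"translation": [2.2, 0, 0], "rot": [0, 0, 0]}, {"translation": [2.8, 0, 0], "rot": [0, 0, 0]}, {"translation": [3.5, 0, 0], "rot": [0, 0, 0]}, {"translation": [4, 0, 0], "rot": [0, 0, 0]}, {"translation": [4.5, 0, 0], "rot": [0, 0, 0]}, {"translation": [5, 0, 0], "rot": [0, 0, 0]}]'

```text
clock: 11.8
eef_pos: [540.1, -78.4, 214.2]
tcp_rot: [-3.142, 0.0, 1.417]
contact_force: [-1.5, -1.6, 2.4]
opening: -0.004
```

Call:
step_arm --deltas '[{"translation": [0.4, 0, 0], "rot": [0, 0, 0]}, {"translation": [0.8, 0, 0], "rot": [0, 0, 0]}, {"translation": [1.2, 0, 0], "rot": [0, 0, 0]}, {"translation": [1.6, 0, 0], "rot": [0, 0, 0]}, {"translation": [1.9, 0, 0], "rot": [0, 0, 0]}, {"translation": [2.2, 0, 0], "rot": [0, 0, 0]}, {"translation": [2.5, 0, 0], "rot": [0, 0, 0]}, {"translation": [2.5, 0, 0], "rot": [0, 0, 0]}]'

```text
clock: 12.8
eef_pos: [543.9, -53.7, 214.1]
tcp_rot: [-3.141, -0.0, 1.417]
contact_force: [-0.2, 0.8, -0.1]
opening: -0.002
```

Run:
```python
from h import *
from rig import imaging,readout
s=readout.sense(); print(s["clock"],s["eef_pos"],s["contact_force"])
f=imaging.grab_frame("top"); np.savez("top8.npz",**f); crop(f,"pics/top8.png",185,150,310,230,6)
f=imaging.grab_frame("scene"); np.savez("scene8.npz",**f); crop(f,"pics/scene8.png",180,120,330,230,5)
```

```text
12.8 [543.89256052 -53.67835358 214.10651495] [-0.23941908  0.76806424 -0.0958503 ]
```

View pics/top8.png

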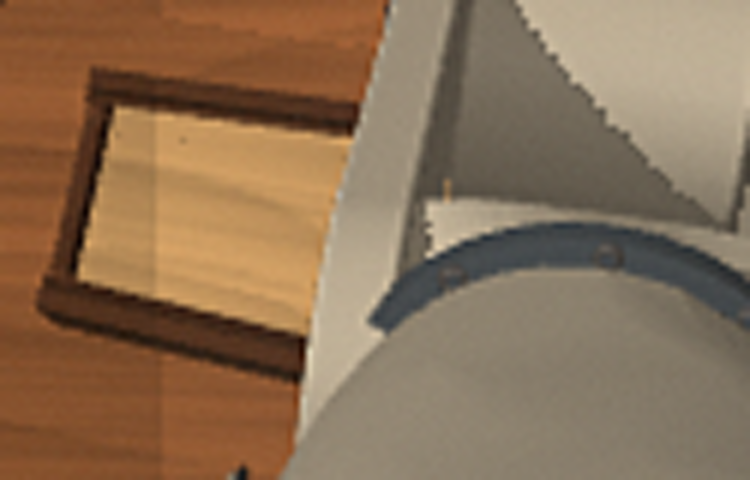

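View pics/scene8.png

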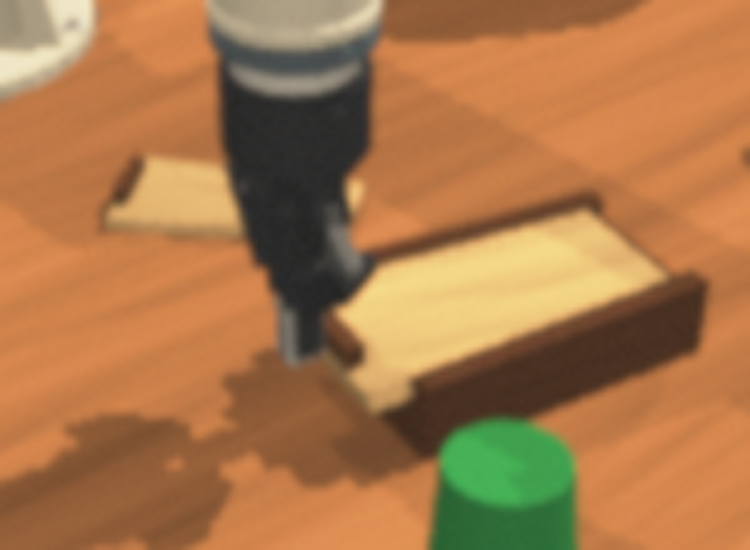

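The lid has slid most of the way: its tip edge is at (112,106)–(75,282) in the top crop, with roughly 10 mm left. I'll continue in fine steps.

Run:
```python
from h import *
f=load("top8.npz")
t=lambda a,b:(185+a/6-.4,150+b/6-.4)
a=onz(f,*t(112,106),46);b=onz(f,*t(75,284),46);m=(a+b)/2
u=np.array([np.cos(1.415),np.sin(1.415)]);print(m,"to far_end",(np.array([579.3,171.2])-m[:2])@u,(np.array([578.2,169.8])-m[:2])@u)
```

```text
[575.02958642 157.21609477  46.        ] to far_end 14.477162635905257 12.923435529844447
```

Call:
step_arm --deltas '[{"translation": [0.15, 0, 0], "rot": [0, 0, 0]}, {"translation": [0.3, 0, 0], "rot": [0, 0, 0]}, {"translation": [0.45, 0, 0], "rot": [0, 0, 0]}, {"translation": [0.6, 0, 0], "rot": [0, 0, 0]}]'

```text
clock: 13.4
eef_pos: [544.6, -48.0, 214.1]
tcp_rot: [-3.141, 0.0, 1.417]
contact_force: [-2.8, -2.2, 0.3]
opening: 0.001
```

Call:
step_arm --deltas '[{"translation": [0.1, 0, 0], "rot": [0, 0, 0]}, {"translation": [0.2, 0, 0], "rot": [0, 0, 0]}, {"translation": [0.3, 0, 0], "rot": [0, 0, 0]}, {"translation": [0.4, 0, 0], "rot": [0, 0, 0]}]'

```text
clock: 13.9
eef_pos: [545.1, -44.2, 214.1]
tcp_rot: [-3.141, 0.0, 1.417]
contact_force: [-3.8, -5.1, 0.6]
opening: 0.001
```

Call:
step_arm --deltas '[{"translation": [0.1, 0, 0], "rot": [0, 0, 0]}, {"translation": [0.2, 0, 0], "rot": [0, 0, 0]}]'

```text
clock: 14.15
eef_pos: [545.3, -42.3, 214.1]
tcp_rot: [-3.14, 0.001, 1.417]
contact_force: [-4.9, -5.9, 1.4]
opening: 0.003
```

The sideways force is growing (-5 N in x), so I'll ease the tool about 1 mm towards -x while advancing.

Call:
step_arm --deltas '[{"translation": [0.05, -0.05, 0], "rot": [0, 0, 0]}, {"translation": [0.1, -0.1, 0], "rot": [0, 0, 0]}, {"translation": [0.1, -0.1, 0], "rot": [0, 0, 0]}]'

```text
clock: 14.52
eef_pos: [545.3, -40.7, 214.3]
tcp_rot: [3.141, -0.0, 1.417]
contact_force: [-0.7, -0.2, 0.1]
opening: 0.001
```

Run:
```python
from h import *
from rig import imaging,readout
f=imaging.grab_frame("top"); np.savez("top9.npz",**f); crop(f,"pics/top9.png",185,150,260,220,8)
f=imaging.grab_frame("scene"); np.savez("scene9.npz",**f); crop(f,"pics/scene9.png",230,140,330,220,6)
s=readout.sense(); print(s["clock"],s["eef_pos"],s["contact_force"])
```

```text
14.625 [545.28652137 -40.78797636 214.36161811] [-0.14567444 -0.01376966  0.89854435]
```

View pics/top9.png

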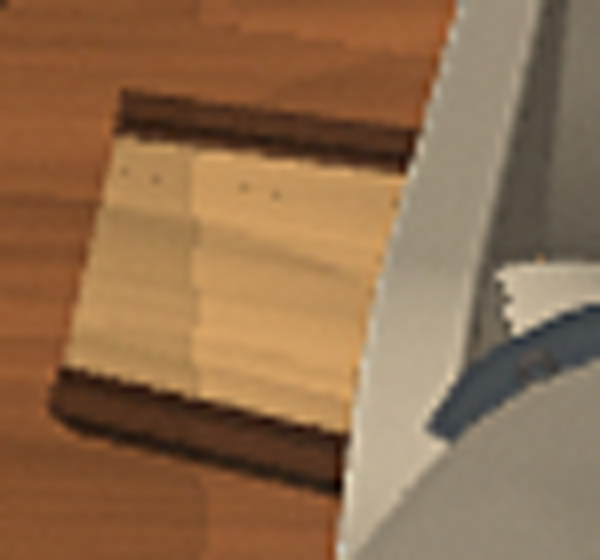

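View pics/scene9.png

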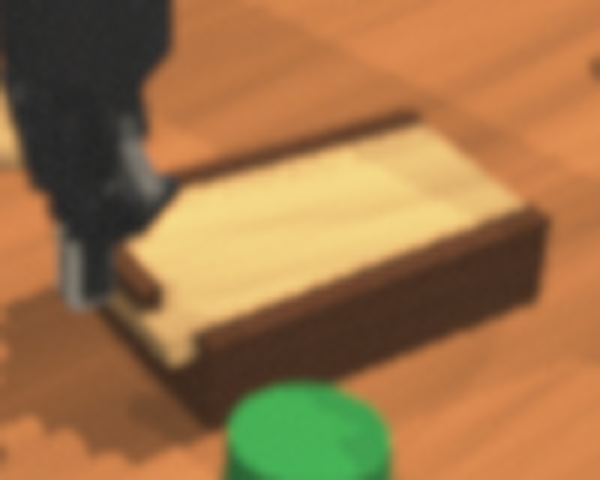

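The lid tip is nearly flush with the rail ends. I'll continue in half-millimetre steps until the force rises.

Call:
step_arm --deltas '[{"translation": [0.05, 0, 0], "rot": [0, 0, 0]}, {"translation": [0.1, 0, 0], "rot": [0, 0, 0]}]'

```text
clock: 14.88
eef_pos: [545.3, -40.0, 214.3]
tcp_rot: [3.141, 0.0, 1.417]
contact_force: [0.3, -2.3, 0.4]
opening: -0.001
```

Call:
step_arm --deltas '[{"translation": [0.05, 0, 0], "rot": [0, 0, 0]}, {"translation": [0.05, 0, 0], "rot": [0, 0, 0]}]'

```text
clock: 15.12
eef_pos: [545.4, -39.5, 214.3]
tcp_rot: [3.141, 0.0, 1.417]
contact_force: [0.5, -2.6, 1.4]
opening: -0.002
```

Call:
step_arm --deltas '[{"translation": [0.05, 0, 0], "rot": [0, 0, 0]}, {"translation": [0.05, 0, 0], "rot": [0, 0, 0]}]'

```text
clock: 15.38
eef_pos: [545.4, -39.1, 214.3]
tcp_rot: [3.141, 0.0, 1.417]
contact_force: [1.4, -4.7, 2.1]
opening: -0.001
```

Call:
step_arm --deltas '[{"translation": [0.05, 0, 0], "rot": [0, 0, 0]}, {"translation": [0.05, 0, 0], "rot": [0, 0, 0]}]'

```text
clock: 15.62
eef_pos: [545.5, -39.0, 214.3]
tcp_rot: [3.141, 0.001, 1.417]
contact_force: [1.0, -8.3, 2.0]
opening: 0.0
```

Call:
step_arm --deltas '[{"translation": [0.05, 0, 0], "rot": [0, 0, 0]}, {"translation": [0.05, 0, 0], "rot": [0, 0, 0]}]'

```text
clock: 15.88
eef_pos: [545.5, -38.9, 214.4]
tcp_rot: [3.141, 0.001, 1.417]
contact_force: [-0.5, -11.4, 2.3]
opening: -0.002
```

The motion has stopped while the force climbs, so the lid is wedging. I'll press a little more, then back off.

Call:
step_arm --deltas '[{"translation": [0.05, 0, 0], "rot": [0, 0, 0]}, {"translation": [0.05, 0, 0], "rot": [0, 0, 0]}, {"translation": [0.05, 0, 0], "rot": [0, 0, 0]}, {"translation": [0.05, 0, 0], "rot": [0, 0, 0]}]'

```text
clock: 16.38
eef_pos: [545.5, -38.7, 214.4]
tcp_rot: [3.141, 0.002, 1.417]
contact_force: [-0.2, -14.4, 2.7]
opening: -0.003
```

Run:
```python
from h import *
from rig import imaging,readout
f=imaging.grab_frame("top"); np.savez("top10.npz",**f); crop(f,"pics/top10.png",185,150,260,220,8)
s=readout.sense(); print(s["clock"],s["eef_pos"],s["contact_force"])
```

```text
16.425 [545.53656504 -38.72009108 214.38590131] [  0.30287854 -14.37887011   4.147053  ]
```

View pics/top10.png

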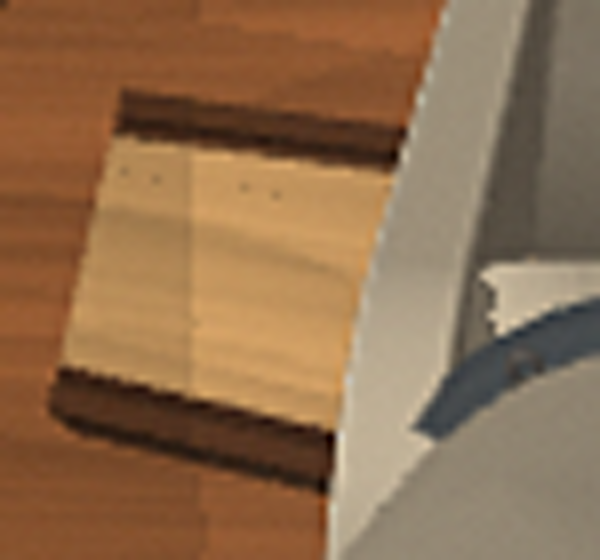

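The lid held at 14.4 N without moving, and its tip is in line with the rail ends ((115,138)–(63,370)). I'll back off straight, then go up.

Call:
step_arm --deltas '[{"translation": [-0.5, 0, 0], "rot": [0, 0, 0]}, {"translation": [-1.5, 0, 0], "rot": [0, 0, 0]}, {"translation": [-3, 0, 0], "rot": [0, 0, 0]}, {"translation": [-3.5, 0, -4], "rot": [0, 0, 0]}, {"translation": [-8, 0, -10], "rot": [0, 0, 0]}, {"translation": [-14, 0, -14], "rot": [0, 0, 0]}, {"translation": [-20, 0, -14], "rot": [0, 0, 0]}, {"translation": [-20, 0, -14], "rot": [0, 0, 0]}]'

```text
clock: 17.42
eef_pos: [513.9, -238.6, 355.3]
tcp_rot: [3.14, 0.001, 1.414]
contact_force: [0.4, 0.5, -0.9]
opening: -0.002
```

Call:
step_arm --deltas '[{"translation": [-6, 0, 0], "rot": [0, 0, 0]}, {"translation": [-10, 4, 0], "rot": [0, 0, 0]}, {"translation": [-10, 4, 0], "rot": [0, 0, 0]}, {"translation": [-10, 4, 0], "rot": [0, 0, 0]}]'

```text
clock: 17.92
eef_pos: [538.5, -339.6, 353.1]
tcp_rot: [-3.139, -0.001, 1.417]
contact_force: [0.3, 0.2, -0.2]
opening: 0.003
```

Run:
```python
from h import *
from rig import imaging,readout
f=imaging.grab_frame("top"); np.savez("top11.npz",**f); crop(f,"pics/top11.png",185,150,310,230,6); cv2.imwrite("pics/top11f.png",f["image"][:,:,::-1])
f=imaging.grab_frame("scene"); np.savez("scene11.npz",**f); crop(f,"pics/scene11.png",210,150,330,215,6)
s=readout.sense(); print(s["clock"],s["eef_pos"],s["contact_force"])
```

```text
18.025 [ 538.46515207 -338.99650275  353.58472788] [-0.72500547  0.17582315 -0.03860895]
```

View pics/top11.png

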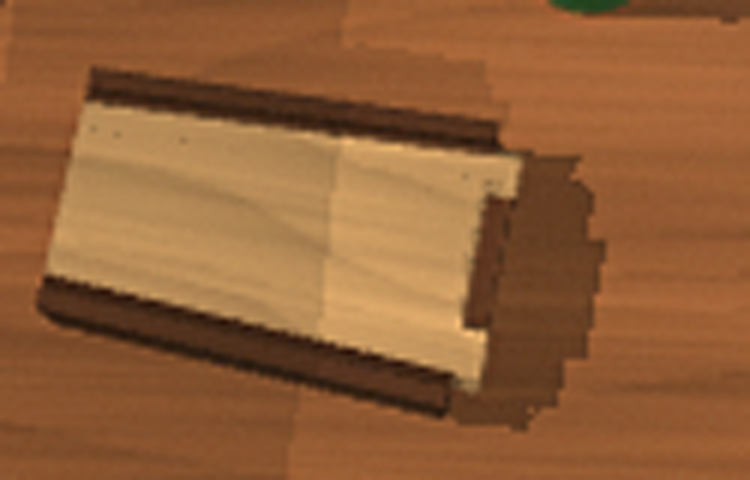

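View pics/scene11.png

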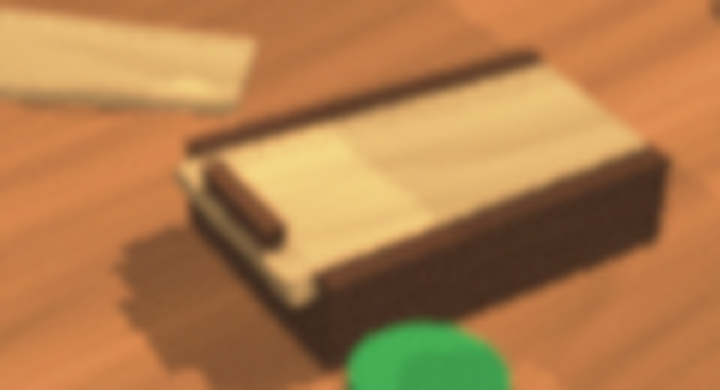

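View pics/top11f.png

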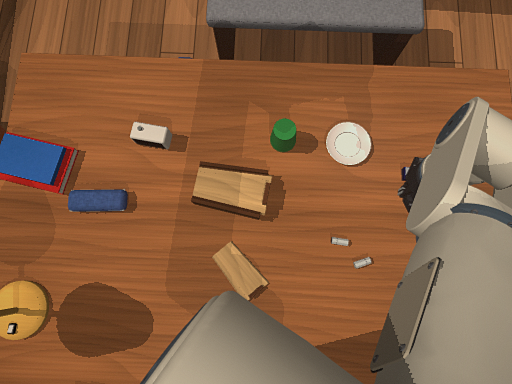

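Run:
```python
from h import *
f=load("top11.npz")
t=lambda a,b:(185+a/6-.4,150+b/6-.4); u=np.array([np.cos(1.415),np.sin(1.415)])
L=lambda p,z: onz(f,*t(*p),z)[:2]@u
print("far rails",L((92,68),50),L((38,310),50),"tip",L((86,103),46),L((47,277),46))
print("near rails",L((497,122),50),L((447,417),50),"tail",L((520,155),46),L((482,388),46))
```

```text
far rails 257.85726814191787 256.2407073358449 tip 257.6889931260879 256.6125365826927
near rails 70.28469903666402 66.50332206252565 tail 57.123659419629746 53.745968422488474
```

The tip is 0.1 mm from flush and the tail overhangs 13 mm, where 12 is expected. The bystanders are where they were. Handing in.

```bash
python3 -c "
from rig import ticket
print(ticket.sign_off())"
```

```text
the job is handed in; nothing more can be done
None
```

The fob is in the box, the lid is pushed home and wedged, and I handed the job in at about 18 s; no verdict is reported.

**Fob:** I took the one farthest from the base (566 mm, against 490 and 476 mm for the look-alikes). I lowered it onto the cork until the floor pushed back with about 9 N, then let go with a partial opening. The wrist picture afterwards showed it lying flat and clear of both the end wall and the lid.

**Lid:** I pushed the larger lid along the box until it stopped moving at 14.4 N. It had shown a sideways force of about 5 N just before that, so I eased the tool about 1 mm towards -x to clear it.

**Last checks:**
- **Flush:** the lid's tip averaged 0.1 mm from flush with the far end. The overhead picture is only good to about 2 mm, so this sits within the 3 mm allowed but is not exact.
- **Tail:** the overhang measured 13 mm where 12 is expected.
- **Bystanders:** by eye, the organizer is hidden by the arm in the last overhead picture. The other four look unmoved there. The arm was clear of everything.
- **Not measured:** the rails' grip on the lid after I backed off, and the fob's position once the lid covered it.

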